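# Close up the ball stall's chest and box

## Task

Close up the stall's stock: with the fingertips gently push the green-fronted drawer fully home into its chest, and gently push the blue lid of the ball box down until it lies shut, in either order. The brass knobs have just been glued on, so do not touch them, and do not lift the lid or pull the drawer wider. Leave the two balls in the drawer and do not disturb the brass bowl, the amber tea glass or the ball on its stand.

Things in the scene. Friction and masses are not known exactly. Their poses are not given: they have to be found in the camera images.
- chest: Fixed brown wooden drawer chest, 180 (x, depth) x 180 (y, width) x 85 mm high, standing on the table. Origin: centre of its underside. Its front looks along its own -x (roughly to the robot); yawed up to 0.2 rad. It stands left or right of the ball box. Nothing stands on it.
- drawer (a joint): Opening of the chest's only drawer, m: 0 = home, 0.14 = stop; starts 0.055 to 0.09. It slides along the chest's own -x to open, +x to shut, with about 2 N of friction, and stays where it is left.
- drawer_front (a point): Centre of the outer face of the drawer's green front panel, moving with the drawer; axes as the chest's. The panel is 12 mm thick, 180 mm wide (y), 81 mm high, from 3 to 84 mm above the table; this point is 45 mm above the table. With the drawer home this point lies 102 mm in front of the chest's origin (own x = -0.102).
- drawer_knob (a point): Brass knob, just glued on, at the centre of the drawer's front: 20 mm across, standing out 20 mm from the panel. The point: its root, on the panel. Must not be touched.
- drawer_floor (a point): On the drawer's inner floor, 3 mm behind (+x of) its centre, 15 mm above the table, moving with the drawer; axes as the chest's. The inside is 160 (x) x 140 (y) mm, its side and back walls reach 63 mm above the table.
- red_ball: Loose red wooden ball, 40 mm across, 30 g, lying in the drawer and free to roll in it. Origin: its centre.
- yellow_ball: Loose yellow wooden ball, 40 mm across, 30 g, lying in the drawer and free to roll in it. Origin: its centre.
- box: Fixed dark wooden ball box, 160 (x, depth) x 180 (y, width) x 75 mm high, filled with small coloured balls that are part of it and lie below its rim, open on top but for its hinged lid. Origin: centre of its underside. Its front looks along its own -x; yawed up to 0.2 rad.
- lid (a joint): Angle of the box's blue lid, rad: 0 = shut (level on the rim), grows as it opens upward, 1.6 = stop; starts 0.5 to 1.0. The hinge is stiff (about 0.35 N m friction), so the lid stays at any angle and does not fall shut; pushing its outer (upper) face near the free edge with about 1 to 5 N closes it.
- lid_hinge (a point): On the hinge line, at the middle of the box's far (own +x) rim, 75 mm above the table; the hinge line runs along the box's y. Turns with the lid: its x axis points from the free edge to the hinge, its z axis is the normal of the lid's outer face.
- lid_edge (a point): Middle of the lid's free edge, on the outer (upper) face; moves with the lid, axes as lid_hinge. The lid is 170 mm from hinge to free edge, 186 mm wide (y) and 10 mm thick; the outer face lies 10 mm from the hinge point along the lid's z.
- lid_knob (a point): Brass knob, just glued on, on the lid's outer face, 22 mm in from the middle of the free edge: 20 mm across, 20 mm tall. The point: its root. Must not be touched.
- bowl: Loose brass bowl, 110 mm across, 50 mm high, on the table to the right (-y) of the work. Origin: centre of its underside. Bystander.
- glass: Loose amber tea glass, 64 mm across, 75 mm high, on the table to the left (+y) of the work. Origin: centre of its underside. Bystander.
- show_ball: Loose blue ball with a yellow band fixed on a dark wooden foot, 65 mm across, 88 mm high in all, on the table to the left (+y) of the work. Origin: centre of its underside. Bystander.
Mind the look-alikes: they are no part of the job. There is more than one size of the red_ball; the job needs the smallest.

How it is judged:
By the outcome, as a careful person would: the job done as asked, in the order asked, and still so for the second after the job is handed in, with the robot touching nothing.
It also fails if it takes over 53 s, if anything falls off the work surface, if the arm or the gripper's body presses on something with over 40 N, if the wrist force passes 120 N, or if a joint passes its speed limit or range.

## Robot

A 6-joint arm with a two-finger parallel gripper is mounted at the origin on the work surface. World frame = base frame: x ahead of the robot, y to its left, z up, the work surface at z = 0. Lengths are in mm, angles in rad, forces in N, time in s.
With the tool pointing down it reaches from about 350 to 875 mm from the base axis. Payload 4.2 kg.
Tool frame: the origin (TCP) lies between the finger pads; the fingertips stand 25 mm ahead of it and the grasp point (between the pads) lies 6 mm ahead of it; z points along the fingers, y is the line along which they close (so a half turn about z gives the same grasp; the last joint's range is limited). The gripper opens to 85 mm and grips with 20 to 120 N. Pads are 22 mm wide; open, the fingers measure 114 mm over their backs; the gripper's body (76 mm by 85 mm) begins 54 mm behind the grasp point. The pads swing forward as they close: fully open they stand 13 mm farther back than shut.
Start: joints at [0.259, 0.385, 0.008, 0, -1.194, -0.259], TCP at [624.979, 0.025, 256.312] pointing down, gripper open.
Joint ranges: [-3.14, 3.14], [-1.21, 2.06], [-1.07, 1.41], [-3.16, 2.05], [-2.99, -0.16], [-3.1, 3.1]. Speed limits (rad/s): [2.79, 2.79, 3.14, 3.14, 3.14, 3.14].

## Interface

Orientations are given as a unit quaternion [x, y, z, w].
In Python, from bench import read_state, get_image, job_done gives the robot as it stands.
- The arm moves only by the tool play_rows, never from a script. Its argument "series" is a list of rows, each a list of 6 numbers: the shift along the world's x, y, z in mm, then the turn, a rotation vector about the world's x, y, z in units of 6 degrees (1.0 is 6 degrees). A call has 1 to 20 rows; each row shifts and turns the commanded pose from where the row before left it; what a row does not reach is not made up. A row lasts 1/12 s, in which the tool goes at most 41.7 mm and 7.16 degrees, less where a joint would pass 70% of its speed; a pose out of reach is approached as far as the arm can. A call is refused whole if a number of a shift passes 41.7 or a number of a turn 1, either way. A call with a gripper value outside its range is refused whole. "gripper" is the opening, from 0 (shut) to 1 (fully open), set as the call begins (left out, the last holds). The fingers move at their own pace and stop on an object; the grip force is fixed at half the most. Time passes only in rows, so rows that do not move let the fingers close. It gives the time, the measured TCP pose, the force, the opening and the grip force at its end, in the units of the state.
- read_state(): the state, without advancing time (a new reading comes with each control period).
- get_image(name): name is "scene" or "side" or "wrist"; returns a dict with "image" (480x640x3 uint8, red, green, blue), "fx", "fy", "cx", "cy" (pixels), "dist_coeffs" ([k1, k2, p1, p2, k3] as OpenCV has them; the pictures are not rectified), "eye" and "rotation" of the camera in the world. Camera axes: x right, y down, z forward; pixel columns grow to the right and rows downward; lengths in mm; the calibration is good to about 2 mm. A picture is of the moment at which its call begins. There is no depth.
- job_done(): hands the job in; it is judged then, once.
The state is a dict: "clock": time; "joints": joint angles; "joint_vel": joint speeds; "joint_efforts": joint torques, N m; "position": TCP position; "ee_rot": TCP orientation; "contact_force": force on the tool from outside, world axes, zero at the start; "wrist_torque": the same for the moment, N m; "gripper_width": finger opening in mm; "grasp_force": force on a finger pad.
Only numpy, scipy, OpenCV 4.12 (cv2) and the standard library are available. Lean on these libraries where they do the work, as an engineer would, in place of code of your own. Each camera call takes 0.05 s, during which the arm holds its last target. There are 200 camera calls.

## Working session

There is one attempt and no reset: what is moved stays moved. The work goes in short steps, Python scripts to look and compute and a tool call to move; the robot and the scene stay as the last step left them, time stands still between calls to the robot, and variables do not carry over. Pictures are saved under pics/ and viewed, at most 10 in all, crops included, and the job is handed in when it is done.

Besides the shell and the picture viewer there is one more tool, called in YAML: its name, and indented under it one key for each argument. play_rows: Moves the arm, as the interface text tells. Its arguments: {"type":"object","properties":{"series":{"type":"array","items":{"type":"array","items":{"type":"number"}}},"gripper":{"type":"number"}},"required":["series"]}

```bash
mkdir -p pics; ls; cat > h.py <<'E'
import numpy as np, cv2
from bench import read_state, get_image, job_done
def grab(n,fn):
    d=get_image(n); cv2.imwrite('pics/'+fn,cv2.cvtColor(d['image'],cv2.COLOR_RGB2BGR)); np.save('pics/'+fn[:-4]+'.npy',d,allow_pickle=True); return d
def load(fn): return np.load('pics/'+fn+'.npy',allow_pickle=True).item()
def ray(d,px):
    K=np.array([[d['fx'],0,d['cx']],[0,d['fy'],d['cy']],[0,0,1.]])
    u=cv2.undistortPoints(np.array(px,float).reshape(-1,1,2),K,np.array(d['dist_coeffs'],float)).reshape(-1,2)
    r=np.c_[u,np.ones(len(u))]@np.array(d['rotation']).reshape(3,3).T
    return np.array(d['eye']),r
def onz(d,px,z):
    e,r=ray(d,px); return e+r*((z-e[2])/r[:,2])[:,None]
def two(d1,p1,d2,p2):
    out=[]
    e1,r1=ray(d1,p1);e2,r2=ray(d2,p2)
    for a,b in zip(r1,r2):
        a=a/np.linalg.norm(a);b=b/np.linalg.norm(b)
        s=np.linalg.lstsq(np.c_[a,-b],e2-e1,rcond=None)[0]
        P,Q=e1+s[0]*a,e2+s[1]*b
        out.append(np.r_[(P+Q)/2,np.linalg.norm(P-Q)])
    return np.array(out)
E
python3 - <<'E'
from h import *
for n in('scene','side'):
    d=grab(n,n+'1.png'); print(n,np.round(d['eye']),np.round(d['rotation'],2).tolist(),d['fx'],d['dist_coeffs'])
s=read_state();print({k:np.round(v,3).tolist() for k,v in s.items()})
E
```

```text
pics
scene [1335. -209. 1052.] [0.75, 0.56, -0.21, -0.27] 514.450567459578 [-0.11321011  0.          0.          0.          0.        ]
side [ 356. -529.  756.] [0.93, -0.15, 0.06, -0.34] 449.4256046630495 [0.03418816 0.         0.         0.         0.        ]
{'clock': 0.1, 'joints': [0.259, 0.386, 0.007, -0.0, -1.194, -0.259], 'joint_vel': [-0.0, -0.002, 0.003, 0.003, -0.0, -0.001], 'joint_efforts': [-0.0, -39.332, 18.893, 4.198, -0.003, -0.0], 'position': [624.53, 0.017, 255.299], 'ee_rot': [-0.707, 0.707, 0.001, -0.001], 'contact_force': [0.894, -0.883, -0.693], 'wrist_torque': [-0.027, -0.019, -0.001], 'grasp_force': 0.0, 'gripper_width': 85.447}
```

View pics/scene1.png

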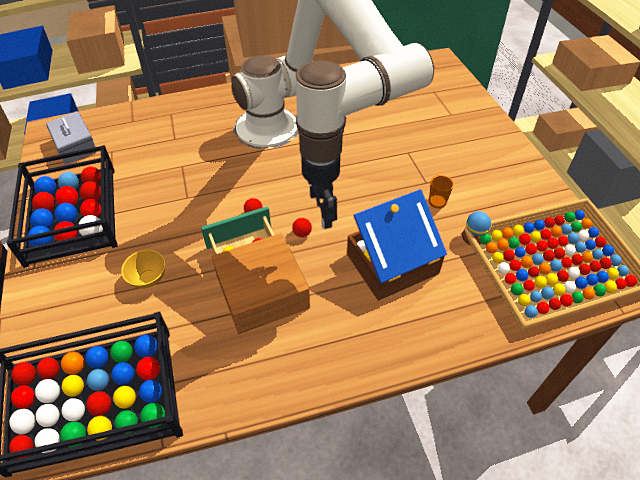

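View pics/side1.png

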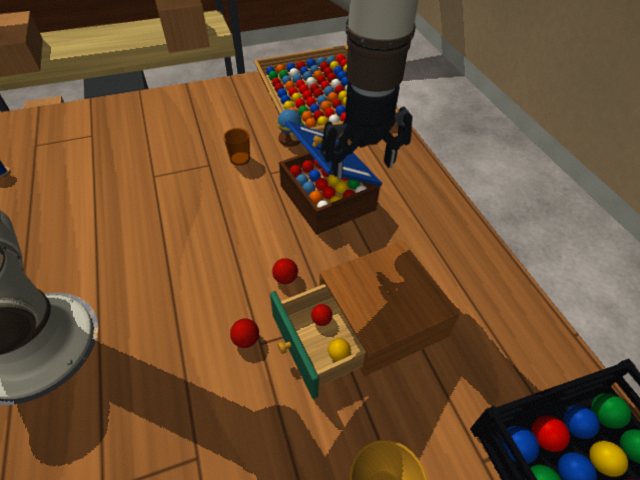

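The scene view shows the chest at (255,280) with its green front at (237,228), and the box with its blue lid at (400,235). Two larger loose red balls sit at (253,207) and (302,227). In the side view the green panel runs from (273,295) to (316,390), with its knob at (284,346). I'll enlarge both views to read the corners.

```bash
python3 - <<'E'
from h import *
a=load('scene1')['image'];b=load('side1')['image']
c=cv2.resize(a[180:340,190:460],None,fx=2.9,fy=2.9,interpolation=cv2.INTER_CUBIC)
cv2.imwrite('pics/c1.png',c[:,:,::-1])
c=cv2.resize(b[100:400,220:470],None,fx=2,fy=2,interpolation=cv2.INTER_CUBIC)
cv2.imwrite('pics/c2.png',c[:,:,::-1])
E
```

```text
(no output)
```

View pics/c1.png

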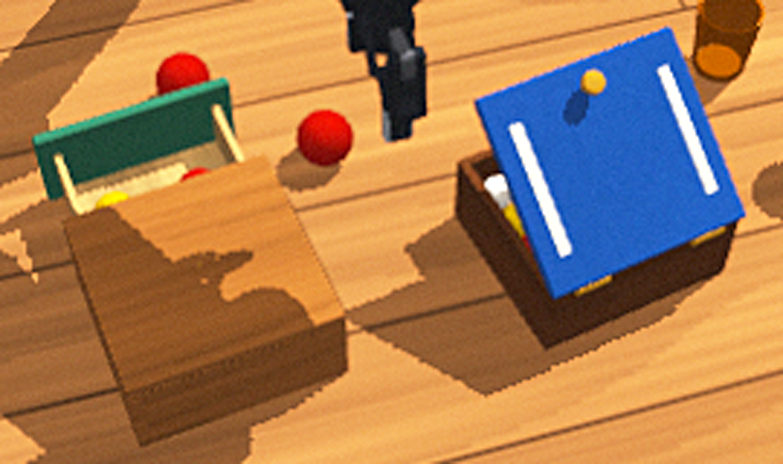

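View pics/c2.png

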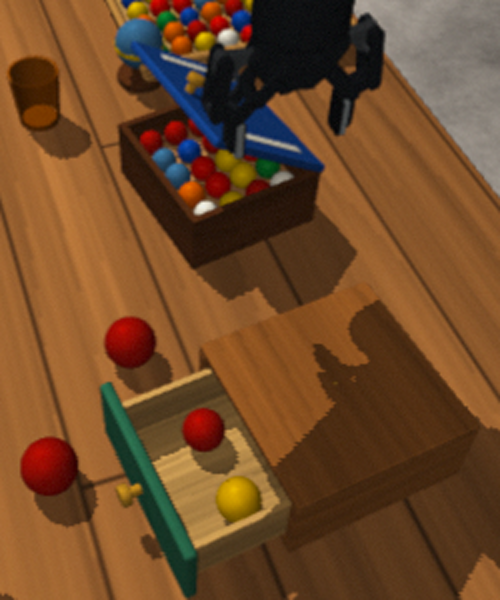

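Scene crop: chest-top corners are at (65,222), (265,157), (346,320) and (132,393). Panel-top corners are at (36,135) and (228,80). Lid corners are at (475,100), (668,28), (742,214) and (553,297), with its knob at (593,82). The side crop shows the same parts, with the two bigger red balls at (49,466) and (130,342) and the drawer knob at (125,493).

```bash
python3 - <<'E'
from h import *
A=load('scene1');B=load('side1');np.set_printoptions(suppress=True,precision=1)
S=lambda *p:np.array(p,float)/2.9+[190,180]
D=lambda *p:np.array(p,float)/2+[220,100]
t=S((65,222),(265,157),(346,320),(132,393))
c=onz(A,t,85);print('chest z85',c,c.mean(0))
print('two',two(A,t,B,D((285,508),(200,347),(365,285),(477,432))))
p=S((36,135),(228,80));print('panel top z84',onz(A,p,84)); print('panel side z84', onz(B,D((190,553),(103,386)),84))
print('panel two',two(A,p,B,D((190,555),(103,386))))
print('drawer knob tip z45',onz(B,D((125,493)),45))
print('lid knob',two(A,S((593,82)),B,D((195,80))))
print('lid +y edge',two(A,S((668,28)),B,D((133,42))),'hinge -y',two(A,S((553,297)),B,D((322,167))))
print('balls',two(A,S((183,77),(325,137)),B,D((49,466),(130,342))))
h=onz(A,S((742,214),(553,297)),83);print('hinge z83',h)
bx=onz(B,D((120,124),(198,222),(318,178)),75);print('box rim front+y, front-y, back-y',bx)
E
```

```text
Traceback (most recent call last):
  File "h.py", line 12, in onz
    e,r=ray(d,px); return e+r*((z-e[2])/r[:,2])[:,None]
        ~~~^^^^^^
  File "h.py", line 9, in ray
    r=np.c_[u,np.ones(len(u))]@np.array(d['rotation']).reshape(3,3).T
                               ~~~~~~~~~~~~~~~~~~~~~~~~~~~~~~~^^^^^
ValueError: cannot reshape array of size 4 into shape (3,3)
```

```bash
sed -i "s/np.array(d\['rotation'\]).reshape(3,3).T/Rotation.from_quat(d['rotation']).as_matrix().T/; 1a from scipy.spatial.transform import Rotation" h.py; cat > m.py <<'E'
from h import *
A=load('scene1');B=load('side1');np.set_printoptions(suppress=True,precision=1)
S=lambda *p:np.array(p,float)/2.9+[190,180]
D=lambda *p:np.array(p,float)/2+[220,100]
t=S((65,222),(265,157),(346,320),(132,393))
c=onz(A,t,85);print('chest z85',c,c.mean(0))
print('two',two(A,t,B,D((285,508),(200,347),(365,285),(477,432))))
p=S((36,135),(228,80));print('panel top z84',onz(A,p,84)); print('panel side z84', onz(B,D((190,553),(103,386)),84))
print('panel two',two(A,p,B,D((190,555),(103,386))))
print('drawer knob tip z45',onz(B,D((125,493)),45))
print('lid knob',two(A,S((593,82)),B,D((195,80))))
print('lid +y edge',two(A,S((668,28)),B,D((133,42))),'hinge -y',two(A,S((553,297)),B,D((322,167))))
print('balls',two(A,S((183,77),(325,137)),B,D((49,466),(130,342))))
h=onz(A,S((742,214),(553,297)),83);print('hinge z83',h)
bx=onz(B,D((120,124),(198,222),(318,178)),75);print('box rim front+y, front-y, back-y',bx)
E
python3 m.py
```

```text
chest z85 [[ 550.8 -246.4   85. ]
 [ 529.5  -71.8   85. ]
 [ 708.   -50.5   85. ]
 [ 726.6 -222.8   85. ]] [ 628.8 -147.9   85. ]
two [[ 540.1 -245.1   73.3    4.1]
 [ 524.9  -71.7   78.7    1.8]
 [ 703.5  -50.3   76.7    2.7]
 [ 722.3 -226.5   75.2    7.9]]
panel top z84 [[ 448.4 -256.3   84. ]
 [ 432.5  -82.2   84. ]]
panel side z84 [[ 452.3 -258.8   84. ]
 [ 428.3  -89.2   84. ]]
panel two [[ 450.9 -258.4   85.     4.8]
 [ 428.3  -83.    77.8    3.8]]
drawer knob tip z45 [[ 422. -175.   45.]]
lid knob [[606.1 183.7 177.8   3. ]]
lid +y edge [[564.7 267.9 176.1   1.5]] hinge -y [[730.7 112.5  80.9   0.3]]
balls [[ 365.3 -116.6   27.     4.5]
 [ 473.5   -6.8   25.3    3.4]]
hinge z83 [[698.8 291.4  83. ]
 [731.9 112.   83. ]]
box rim front+y, front-y, back-y [[542.1 258.1  75. ]
 [576.7  82.   75. ]
 [722.7 103.2  75. ]]
```

The chest's yaw is about 0.12 rad, with its centre near (628,-148) and the drawer about 87 mm open. The lid's hinge middle is near (721,203), its yaw 0.18 rad and its angle about 0.65 rad. I'll do the lid first, with shut fingers 50 mm to the -y side of its knob.

play_rows:
  gripper: 0
  series:
    - [-0.5,9.5,0,0,0,-0.98]
    - [-0.5,9.5,0,0,0,-0.98]
    - [-0.5,9.5,0,0,0,-0.98]
    - [-0.5,9.5,0,0,0,-0.98]
    - [-0.5,9.5,0,0,0,-0.98]
    - [-0.5,9.5,0,0,0,-0.98]
    - [-0.5,9.5,0,0,0,-0.98]
    - [-0.5,9.5,0,0,0,-0.98]
    - [-0.5,9.5,0,0,0,-0.98]
    - [-0.5,9.5,0,0,0,-0.98]
    - [-0.5,9.5,0,0,0,-0.98]
    - [-0.5,9.5,0,0,0,-0.98]
    - [-0.5,9.5,-10,0,0,-0.98]
    - [-0.5,9.5,-10,0,0,-0.98]
    - [0,0,-10,0,0,0]
    - [0,0,0,0,0,0]

```text
clock: 1.43
position: [616.5, 132.9, 223.2]
ee_rot: [-0.068, 0.998, -0.001, -0.003]
contact_force: [-0.2, -0.4, 0.2]
gripper_width: 0.1
grasp_force: 0.0
```

```bash
python3 - <<'E'
from h import *
a=grab('scene','s2.png')['image'];b=grab('side','d2.png')['image']
c=[cv2.resize(a[150:310,330:470],None,fx=2.8,fy=2.8),cv2.resize(b[60:220,220:360+40][:, :140],None,fx=2.8,fy=2.8)]
cv2.imwrite('pics/c3.png',np.hstack(c)[:,:,::-1])
E
```

```text
(no output)
```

View pics/c3.png

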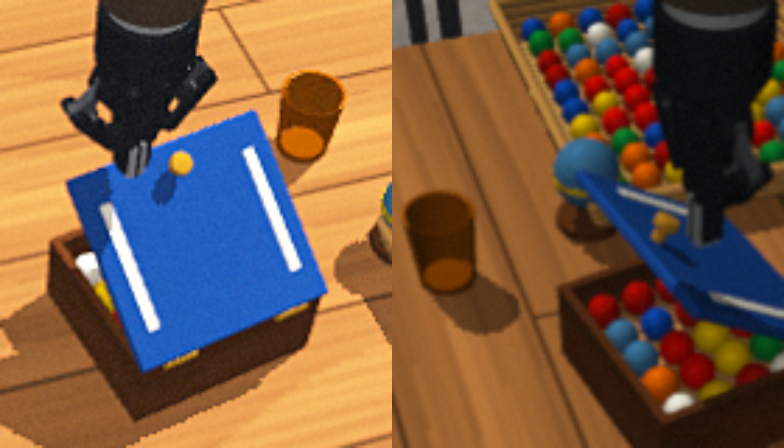

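The right-hand crop shows the shut fingertips above the lid, about 45 mm to the -y side of the brass knob. I'll go down gently along the lid's arc.

play_rows:
  series:
    - [0,0,-8,0,0,0]
    - [0,0,-8,0,0,0]
    - [0,0,-6,0,0,0]
    - [-0.5,0,-5,0,0,0]
    - [-0.5,0,-4,0,0,0]
    - [-1,-0.2,-4,0,0,0]
    - [-1,-0.2,-4,0,0,0]
    - [-1,-0.2,-4,0,0,0]
    - [-1,-0.2,-4,0,0,0]
    - [-1,-0.2,-4,0,0,0]
    - [-1,-0.2,-4,0,0,0]
    - [-1,-0.2,-4,0,0,0]

```text
clock: 2.53
position: [609.8, 131.6, 167.0]
ee_rot: [-0.067, 0.998, 0.0, 0.0]
contact_force: [0.5, -0.2, 1.2]
gripper_width: 0.0
grasp_force: 0.7
```

play_rows:
  series:
    - [-1,-0.2,-4,0,0,0]
    - [-1,-0.2,-4,0,0,0]
    - [-1,-0.2,-4,0,0,0]
    - [-1,-0.2,-4,0,0,0]
    - [-1,-0.2,-4,0,0,0]
    - [-1,-0.2,-4,0,0,0]
    - [-1,-0.2,-4,0,0,0]
    - [-1,-0.2,-4,0,0,0]
    - [-0.5,-0.2,-4,0,0,0]

```text
clock: 3.28
position: [601.2, 129.8, 130.8]
ee_rot: [-0.067, 0.998, -0.0, -0.0]
contact_force: [0.1, 0.5, 1.5]
gripper_width: 0.3
grasp_force: 0.6
```

play_rows:
  series:
    - [0,0,-3,0,0,0]
    - [0,0,-3,0,0,0]
    - [0,0,-3,0,0,0]
    - [0,0,-3,0,0,0]
    - [0,0,-3,0,0,0]
    - [0,0,-2,0,0,0]
    - [0,0,-1,0,0,0]
    - [0,0,0,0,0,0]

```text
clock: 3.95
position: [601.5, 129.8, 112.9]
ee_rot: [-0.067, 0.998, 0.0, -0.0]
contact_force: [0.6, 0.3, -0.4]
gripper_width: 0.1
grasp_force: 0.0
```

play_rows:
  series:
    - [0,0,-1,0,0,0]
    - [0,0,-1,0,0,0]
    - [0,0,-1,0,0,0]
    - [0,0,-0.5,0,0,0]
    - [0,0,0,0,0,0]

```text
clock: 4.37
position: [601.6, 129.9, 110.1]
ee_rot: [-0.067, 0.998, 0.0, 0.0]
contact_force: [0.3, 0.1, 2.9]
gripper_width: 0.1
grasp_force: 1.3
```

```bash
python3 - <<'E'
from h import *
a=grab('scene','s3.png')['image'];b=grab('side','d3.png')['image']
c=[cv2.resize(a[150:310,330:470],None,fx=2.8,fy=2.8),cv2.resize(b[60:220,260:400],None,fx=2.8,fy=2.8)]
cv2.imwrite('pics/c4.png',np.hstack(c)[:,:,::-1])
E
```

```text
(no output)
```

View pics/c4.png

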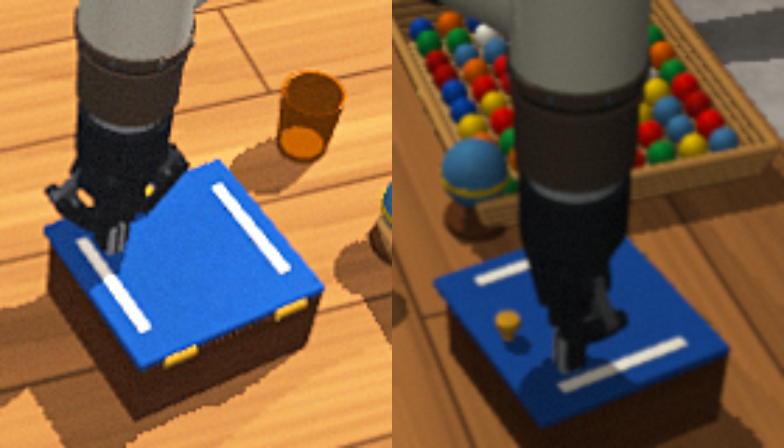

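The lid lies almost level on the rim, and the fingertips are about 50 mm clear of the knob. I'll press on until the force rises, to seat it.

play_rows:
  series:
    - [0,0,-0.7,0,0,0]
    - [0,0,-0.7,0,0,0]
    - [0,0,-0.6,0,0,0]
    - [0,0,0,0,0,0]

```text
clock: 4.8
position: [601.6, 129.9, 110.0]
ee_rot: [-0.067, 0.998, -0.0, 0.0]
contact_force: [-4.7, -0.4, 11.6]
gripper_width: 0.1
grasp_force: 5.8
```

The lid is seated: force up with no more travel. Next I'll lift and go over to the drawer's front, on the -y side of its knob.

play_rows:
  series:
    - [0,0,5,0,0,0]
    - [0,0,12,0,0,0]
    - [0,0,20,0,0,0]
    - [0,0,20,0,0,0]
    - [0,0,20,0,0,0]
    - [0,0,15,0,0,0]

```text
clock: 5.3
position: [602.0, 129.9, 201.2]
ee_rot: [-0.067, 0.998, 0.0, 0.001]
contact_force: [0.4, 1.2, -0.1]
gripper_width: 0.0
grasp_force: 0.0
```

play_rows:
  series:
    - [-9.5,-17.7,0,0,0,0]
    - [-9.5,-17.7,0,0,0,0]
    - [-9.5,-17.7,0,0,0,0]
    - [-9.5,-17.7,0,0,0,0]
    - [-9.5,-17.7,0,0,0,0]
    - [-9.5,-17.7,0,0,0,0]
    - [-9.5,-17.7,0,0,0,0]
    - [-9.5,-17.7,0,0,0,0]
    - [-9.5,-17.7,0,0,0,0]
    - [-9.5,-17.7,0,0,0,0]
    - [-9.5,-17.7,0,0,0,0]
    - [-9.5,-17.7,0,0,0,0]
    - [-9.5,-17.7,0,0,0,0]
    - [-9.5,-17.7,0,0,0,0]
    - [-9.5,-17.7,0,0,0,0]
    - [-9.5,-17.7,0,0,0,0]
    - [-9.5,-17.7,0,0,0,0]
    - [-9.5,-17.7,0,0,0,0]
    - [-9.5,-17.7,0,0,0,0]
    - [-9.5,-17.7,0,0,0,0]

```text
clock: 6.97
position: [410.9, -225.0, 199.6]
ee_rot: [-0.067, 0.998, 0.0, 0.0]
contact_force: [0.8, -0.3, 1.1]
gripper_width: 0.2
grasp_force: 0.0
```

play_rows:
  series:
    - [0,0,-15,0,0,0]
    - [0,0,-15,0,0,0]
    - [0,0,-15,0,0,0]
    - [0,0,-15,0,0,0]
    - [0,0,0,0,0,0]

```text
clock: 7.38
position: [409.5, -223.8, 137.0]
ee_rot: [-0.066, 0.998, 0.001, -0.003]
contact_force: [-0.9, 0.8, -0.4]
gripper_width: -0.2
grasp_force: 0.0
```

```bash
python3 - <<'E'
from h import *
print(onz(load('side1'),[(388,465)],40))
b=grab('side','d4.png')['image'];grab('scene','s4.png')
cv2.imwrite('pics/c5.png',cv2.resize(b[230:480,160:480],None,fx=2,fy=2)[:,:,::-1])
E
```

```text
[[ 516.73534173 -400.09433368   40.        ]]
```

View pics/c5.png

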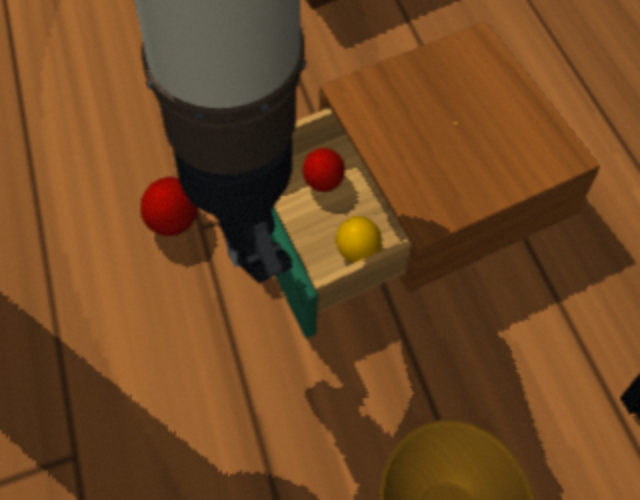

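The shut fingertips, at about (265,270) in the crop, are in front of the panel on the -y side. Both small balls are in the drawer, and the bowl is clear. I'll lower to panel mid-height and push along the chest's +x.

play_rows:
  series:
    - [0,0,-12,0,0,0]
    - [0,0,-12,0,0,0]
    - [0,0,-12,0,0,0]
    - [0,0,-12,0,0,0]
    - [0,0,-10,0,0,0]
    - [0,0,-8,0,0,0]
    - [0,0,0,0,0,0]

```text
clock: 8.07
position: [411.3, -224.1, 73.3]
ee_rot: [-0.067, 0.998, 0.0, -0.001]
contact_force: [-0.2, -0.3, 0.2]
gripper_width: -0.1
grasp_force: 0.0
```

play_rows:
  series:
    - [4,0.5,0,0,0,0]
    - [4,0.5,0,0,0,0]
    - [3,0.4,0,0,0,0]
    - [3,0.4,0,0,0,0]
    - [3,0.4,0,0,0,0]
    - [3,0.4,0,0,0,0]
    - [3,0.4,0,0,0,0]
    - [3,0.4,0,0,0,0]
    - [3,0.4,0,0,0,0]
    - [3,0.4,0,0,0,0]
    - [3,0.4,0,0,0,0]
    - [3,0.4,0,0,0,0]

```text
clock: 9.07
position: [449.6, -219.2, 73.8]
ee_rot: [-0.067, 0.998, -0.0, -0.0]
contact_force: [-2.1, -1.2, 0.1]
gripper_width: -0.1
grasp_force: 1.1
```

play_rows:
  series:
    - [3,0.4,0,0,0,0]
    - [3,0.4,0,0,0,0]
    - [3,0.4,0,0,0,0]
    - [3,0.4,0,0,0,0]
    - [3,0.4,0,0,0,0]
    - [3,0.4,0,0,0,0]
    - [3,0.4,0,0,0,0]
    - [3,0.4,0,0,0,0]
    - [3,0.4,0,0,0,0]
    - [3,0.4,0,0,0,0]
    - [3,0.4,0,0,0,0]
    - [3,0.4,0,0,0,0]
    - [3,0.4,0,0,0,0]
    - [3,0.4,0,0,0,0]
    - [3,0.4,0,0,0,0]
    - [3,0.4,0,0,0,0]
    - [3,0.4,0,0,0,0]
    - [3,0.4,0,0,0,0]

```text
clock: 10.57
position: [503.7, -211.9, 73.8]
ee_rot: [-0.067, 0.998, 0.0, -0.0]
contact_force: [-2.1, -2.0, -0.6]
gripper_width: -0.2
grasp_force: 1.1
```

play_rows:
  series:
    - [2,0.3,0,0,0,0]
    - [2,0.3,0,0,0,0]
    - [2,0.2,0,0,0,0]
    - [2,0.2,0,0,0,0]
    - [1.5,0.2,0,0,0,0]
    - [1.5,0.2,0,0,0,0]
    - [1,0.1,0,0,0,0]

```text
clock: 11.15
position: [515.6, -210.4, 73.8]
ee_rot: [-0.067, 0.998, 0.0, -0.0]
contact_force: [-2.3, -1.2, -0.5]
gripper_width: -0.5
grasp_force: 1.0
```

play_rows:
  series:
    - [1,0.1,0,0,0,0]
    - [1,0.1,0,0,0,0]
    - [1,0.1,0,0,0,0]
    - [1,0.1,0,0,0,0]
    - [0,0,0,0,0,0]

```text
clock: 11.57
position: [517.7, -210.2, 73.8]
ee_rot: [-0.067, 0.998, 0.0, -0.002]
contact_force: [-7.0, -1.1, 5.1]
gripper_width: 0.1
grasp_force: 3.1
```

play_rows:
  series:
    - [0.8,0.1,0,0,0,0]
    - [0,0,0,0,0,0]

```text
clock: 11.73
position: [517.7, -210.1, 73.8]
ee_rot: [-0.067, 0.998, 0.0, -0.003]
contact_force: [-7.1, -1.8, 5.1]
gripper_width: -0.0
grasp_force: 3.9
```

play_rows:
  series:
    - [-4,-0.5,0,0,0,0]
    - [-10,-1.2,0,0,0,0]
    - [-12,-1.4,0,0,0,0]
    - [-12,-1.4,0,0,0,0]
    - [-8,-1,5,0,0,0]
    - [0,0,20,0,0,0]
    - [0,0,25,0,0,0]
    - [0,0,25,0,0,0]
    - [0,0,25,0,0,0]
    - [-15,0,20,0,0,0]
    - [-15,0,0,0,0,0]
    - [0,0,0,0,0,0]

```text
clock: 12.73
position: [443.0, -215.3, 195.8]
ee_rot: [-0.067, 0.998, -0.0, 0.002]
contact_force: [-1.0, 0.8, -0.7]
gripper_width: 0.1
grasp_force: 0.0
```

```bash
python3 - <<'E'
from h import *
a=grab('scene','s5.png')['image'];b=grab('side','d5.png')['image']
c=[cv2.resize(a[170:340,190:460],(540,340)),cv2.resize(b[90:430,210:470],(260,340))]
cv2.imwrite('pics/c6.png',np.hstack(c)[:,:,::-1])
E
```

```text
(no output)
```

View pics/c6.png

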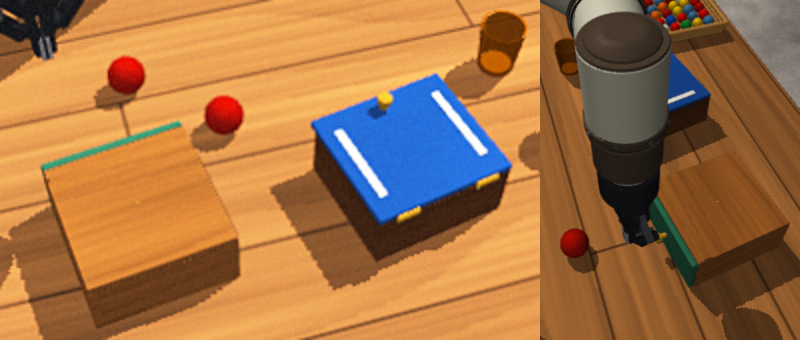

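The drawer's green front is flush with the chest at (112,147), and the lid lies level at (410,145). The big red balls and the glass have not moved. I'll hand the job in.

```bash
python3 -c "
from bench import job_done
print(job_done())"
```

```text
the job is handed in; nothing more can be done
None
```

I pushed the lid shut and the drawer home, each until the force rose with no further travel, with the fingertips clear of both knobs; the job is handed in at about 13 s, with no verdict returned.

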